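Load the press-mould stack into the sliding nest of the jewellery press jig

TASK

Load the press jig: put the aluminium die, brass pattern up, flat on the floor of the blue pocket, then the orange spacer frame over it, then the wooden presser with its red knob up, in that order, each fully home, square and let go before the next. The nest with the pocket has been clamped anywhere along its rails and nobody measured where, so find it by touch or by eye. Lower each part all the way in rather than letting it drop, and leave the bottle, brush cup and paste jar alone.

Things in the scene. Friction and masses are not known exactly. Their poses are not given: they have to be found in the camera images.
- jig: Fixed press jig: pale plywood base 150 (x) x 250 (y) x 10 mm carrying a blue nest on rails along jig y. Origin: centre of the base's underside, on the green mat, whose top is 2 mm above the table; z up. The nest has a pocket, open at the top, for the parts. A black clamp knob stands out 20 mm from the nest's jig +x end, 40 mm above the origin.
- travel_mid (a point): Middle of the nest's travel, on the jig's axis, 10 mm above its origin (base top); axes as the jig. The nest is always at jig x = 0 and square to the jig, but clamped anywhere from jig y = -30 to +30 mm; this is NOT reported. It stays put under pushes below 60 N. Outside it is 133 (x) x 83 (y) mm: its side walls' outer faces are 41.5 mm either side of the pocket's centre in jig y.
- floor_level (a point): On the jig's axis at the height of the pocket's floor, 18 mm above the jig's origin. The pocket is 113 (jig x) x 63 mm (jig y): 1.5 mm play each side of a part. Both long sides are open in the middle (jig x -30 to +30 mm) from this floor up, so that fingers gripping a part across its width go down through the gaps.
- wall_top (a point): On the jig's axis at the height of the pocket walls' tops, 70 mm above the jig's origin. Walls are 10 mm thick; their inner top edges carry a white bevel, 5 mm wide and 6 mm deep, that guides a part in.
- die: Loose grey aluminium die block 110 (x) x 60 (y) x 30 (z) mm, about 0.5 kg, with a raised brass pattern 56 x 22 x 6 mm in the middle of its top (total height 36 mm). Origin: centre of the underside; z up; x along its length. Starts lying flat, pattern up. Grip it across its 60 mm width. Goes in first. The same after a half turn about z.
- spacer: Loose orange acrylic frame 110 (x) x 60 (y) x 14 (z) mm, about 0.09 kg, with a window 70 x 34 mm right through; the window goes around the die's brass pattern with 6 to 7 mm to spare. Origin: centre of the underside; z up; x along its length. Starts lying flat. Grip it across its 60 mm width. Goes in second, on the die. The same after a half turn about z.
- presser: Loose dark wooden plate 110 (x) x 60 (y) x 12 (z) mm with an upright red knob, 36 mm diameter and 32 mm tall, in the middle of its top (total height 44 mm), about 0.2 kg. Origin: centre of the underside; z up; x along its length. Starts lying flat, knob up. Grip it by the knob. Goes in last, on the spacer. The same after a half turn about z.
- bottle: Bystander: clear water bottle with blue cap, 66 mm diameter, 200 mm tall, standing. Origin: centre of its underside.
- brush_cup: Bystander: dark cup 80 mm diameter, 95 mm tall, with brushes standing out to 180 mm. Origin: centre of its underside.
- paste_jar: Bystander: small amber jar with white cap, 52 mm diameter, 45 mm tall. Origin: centre of its underside.
There are look-alikes about, which are no part of the job. Several things have the shape of the presser; the one meant has the colours described above.

How it is judged:
By the outcome, as a careful person would: the job done as asked, in the order asked, and still so for the second after the job is handed in, with the robot touching nothing.
It also fails if it takes over 72 s, if anything falls off the work surface, if the arm or the gripper's body presses on something with over 40 N, if the wrist force passes 120 N, or if a joint passes its speed limit or range.

ROBOT

A 7-joint arm with a two-finger parallel gripper is mounted at the origin on the work surface. World frame = base frame: x ahead of the robot, y to its left, z up, the work surface at z = 0. Lengths are in m, angles in rad, forces in N, time in s.
With the tool pointing down it reaches from about 0.425 to 0.925 m from the base axis. Payload 6.8 kg.
Tool frame: the origin (TCP) lies midway between the tips of the shut fingers; the grasp point (between the pads) lies 19 mm behind it; z points along the fingers, y is the line along which they close (so a half turn about z gives the same grasp; the last joint's range is limited). The gripper opens to 85 mm and grips with 20 to 120 N. Pads are 22 mm wide; open, the fingers measure 114 mm over their backs; the gripper's body (76 mm by 85 mm) begins 54 mm behind the grasp point. The pads swing forward as they close: fully open they stand 13 mm farther back than shut.
Start: joints at [-1.432, 0.477, 0.022, 1.555, -0.011, 1.109, -0.083], TCP at [0.165, 0.655, 0.231] pointing down, gripper open.
Joint ranges: [-2.96, 2.96], [-0.34, 2.1], [-1.41, 1.46], [0.24, 2.44], [-1.37, 4.51], [0.17, 1.92], [-2.96, 2.96]. Speed limits (rad/s): [2.39, 2.39, 3.14, 3.14, 3.14, 3.14, 3.14].

INTERFACE

Orientations are given as a unit quaternion [w, x, y, z].
In Python, from station import * gives the robot as it stands. The module is installed in compiled form; this text tells all that it offers.
- The arm moves only by the shell command python3 -m jog 'ROWS' [OPENING] [FORCE]. ROWS is JSON, a list of rows, each an object of numbers: "x", "y", "z": the shift along the tool's x, y, z in m; "ax", "ay", "az": the turn, a rotation vector about the tool's x, y, z in rad. In form: [{"x": .., "y": .., "z": .., "ax": .., "ay": .., "az": ..}, ...]. A call has 1 to 12 rows; each row is the pose to reach, as a shift and turn from the pose commanded when the call began, along the tool's axes at that moment; what a row does not reach only later rows make up. A row lasts 1/10 s, in which the tool goes at most 50 mm and 8.59 degrees, less where a joint would pass 70% of its speed; a pose out of reach is approached as far as the arm can. A call with a gripper value outside its range is refused whole. OPENING is the opening, from 0 (shut) to 1 (fully open), set as the call begins (- or left out, the last holds). The fingers move at their own pace and stop on an object; FORCE is the grip in N (left out, the last holds). Time passes only in rows, so rows that repeat a pose let the fingers close. It gives the time, the measured TCP pose, the force, the opening and the grip force at its end, in the units of the state.
- get_obs(): the state, without advancing time (a new reading comes with each control period).
- read_camera(name): name is "scene" or "side" or "wrist"; returns the picture (400x640x3 uint8, red, green, blue); there is no depth.
- camera_params(name): a dict with "K" (3x3 intrinsics, pixels), "origin" and "attitude" of the camera in the world. Camera axes: x right, y up, looking along -z (the intrinsics and any distortion apply to the point x, -y, -z); pixel columns grow to the right and rows downward; lengths in m; the calibration is good to about 2 mm. The wrist camera is an equidistant fisheye: a pixel r from the principal point sees the ray r / f radians off the axis. A picture is of the moment at which its call begins: read the wrist's pose just before it. camera_params takes no time and is no camera call; for the wrist camera it gives the pose at the moment of the call.
- hand_in(): hands the job in; it is judged then, once.
The state is a dict: "t": time; "q": joint angles; "joint_vel": joint speeds; "joint_torque": joint torques, N m; "eef_pos": TCP position; "tool_rot": TCP orientation; "contact_force": force on the tool from outside, world axes, zero at the start; "torque": the same for the moment, N m; "gripper_width": opening from 0.0 (shut) to 1.0 (fully open); "grasp_force": force on a finger pad.
Only numpy, scipy, OpenCV 4.12 (cv2) and the standard library are available. Lean on these libraries where they do the work, as an engineer would, in place of code of your own. Each camera call takes 0.05 s, during which the arm holds its last target. There are 200 camera calls.

## Working session

There is one attempt and no reset: what is moved stays moved. The work goes in short steps, Python scripts to look and compute and a shell command to move; the robot and the scene stay as the last step left them, time stands still between calls to the robot, and variables do not carry over. Pictures are saved under pics/ and viewed, at most 10 in all, crops included, and the job is handed in when it is done.

```bash
mkdir -p pics; python3 - <<'E'
from station import *
import cv2
o=get_obs();print(o)
for n in("scene","side","wrist"):
    p=camera_params(n);print(n,p)
    cv2.imwrite(f"pics/{n}0.png",read_camera(n)[:,:,::-1])
E
```

```text
{'t': 0.0, 'q': array([-1.43210843,  0.47776406,  0.02234042,  1.55649514, -0.01150523,
        1.10926174, -0.08307528]), 'joint_vel': array([-1.64641612e-04,  4.20281749e-04,  8.00966490e-04, -2.08463772e-04,
        7.28528232e-04,  1.69011236e-04,  2.28904073e-05]), 'joint_torque': array([ 1.85902776e-03, -5.96444857e+01,  1.60816435e+00, -2.81184822e+01,
        1.22769971e-02,  9.44226631e-03,  3.81025473e-05]), 'eef_pos': array([0.16476346, 0.65396156, 0.23033143]), 'tool_rot': array([-4.66628682e-05,  1.23059703e-01,  9.92398861e-01, -8.98866362e-04]), 'contact_force': array([0.76422406, 0.26815355, 0.5137305 ]), 'torque': array([0.0028437, 0.0358168, 0.01416  ]), 'grasp_force': 0.0, 'gripper_width': 1.0016543165212028}
scene {'K': array([[508.50988218,   0.        , 320.50711048],
       [  0.        , 508.50988218, 207.94233251],
       [  0.        ,   0.        ,   1.        ]]), 'origin': array([ 1.09188845, -0.47156008,  1.13664883]), 'attitude': array([0.87847142, 0.28673994, 0.11112261, 0.36567736])}
side {'K': array([[420.94324365,   0.        , 320.59517428],
       [  0.        , 420.94324365, 198.8904221 ],
       [  0.        ,   0.        ,   1.        ]]), 'origin': array([ 0.17936774, -0.58720165,  0.63070713]), 'attitude': array([ 0.86163675,  0.44191171, -0.11630465, -0.22083789])}
wrist {'K': array([[309.70691629,   0.        , 323.8856324 ],
       [  0.        , 309.70691629, 204.88684921],
       [  0.        ,   0.        ,   1.        ]]), 'origin': array([0.10070381, 0.67076036, 0.37291916]), 'attitude': array([ 0.78221931, -0.1041916 , -0.08003514,  0.60899215])}
```

View pics/scene0.png

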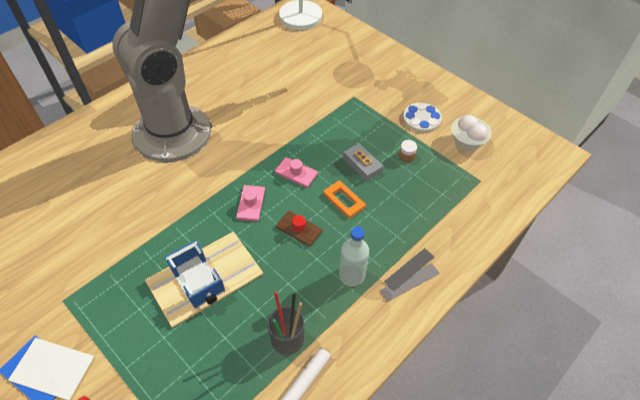

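View pics/side0.png

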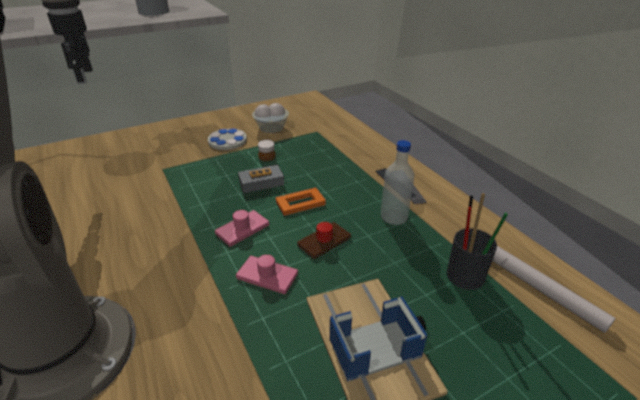

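Scene view: die (363,160), spacer (344,199) and jig with nest (195,277). There are three presser shapes: two with pink plates and pink knobs at (296,172) and (251,203), and one with a dark brown plate and red knob at (299,228). The brown one fits the description. I'll confirm it in an enlarged crop and read corners there.

```bash
python3 - <<'E'
import cv2
a=cv2.imread("pics/scene0.png")
c=a[135:255,235:395];cv2.imwrite("pics/cA.png",cv2.resize(c,(800,600),interpolation=cv2.INTER_CUBIC))
c=a[225:330,140:270];cv2.imwrite("pics/cB.png",cv2.resize(c,(743,600),interpolation=cv2.INTER_CUBIC))
E
```

```text
(no output)
```

View pics/cA.png

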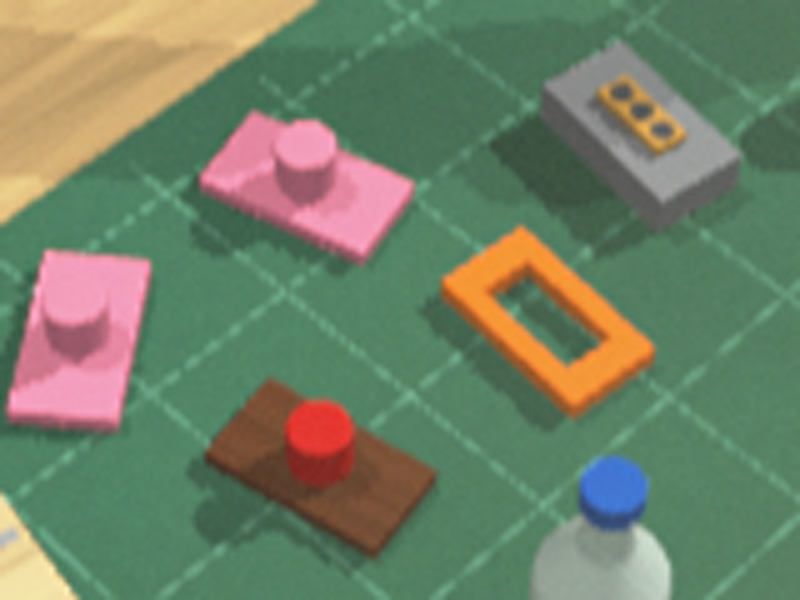

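View pics/cB.png

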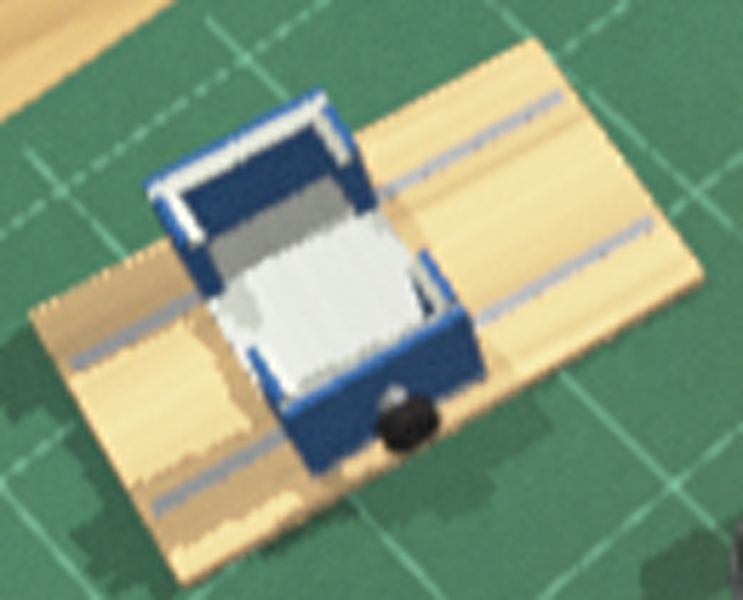

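Crop A confirms the brown plate with red knob at scene (299,222); the other two are pink. Corners are read from both crops, so I'll fit poses.

```bash
cat >h.py <<'E'
import numpy as np
from scipy.spatial.transform import Rotation as R
from scipy.optimize import least_squares
from station import *
def rot(q): return R.from_quat(np.roll(q,-1))
def proj(P,p,fish=False):
    c=rot(p["attitude"]).inv().apply(np.atleast_2d(P)-p["origin"])*[1,-1,-1]
    K=p["K"]
    if fish:
        r=np.hypot(c[:,0],c[:,1]);th=np.arctan2(r,c[:,2]);c=np.c_[c[:,:2]/r[:,None]*th[:,None],np.ones(len(c))]
    else: c=c/c[:,2:]
    return (c@K.T)[:,:2]
def fit(obs,g):
    """obs: list of (cam params, fish, local pts Nx3, px Nx2); g=[x,y,yaw]; local z is world z"""
    def res(s):
        out=[]
        for p,f,L,px in obs:
            L=np.asarray(L,float);W=R.from_euler('z',s[2]).apply(L)+[s[0],s[1],0]
            out.append((proj(W,p,f)-px).ravel())
        return np.concatenate(out)
    s=least_squares(res,g,loss='soft_l1');return s.x,np.abs(res(s.x)).round(1)
def rect(a,b,z): return [[-a/2,-b/2,z],[a/2,-b/2,z],[a/2,b/2,z],[-a/2,b/2,z]]
E
python3 - <<'E'
from h import *
p=camera_params("scene")
A=lambda l:(np.array(l)+.5)/5-.5+[235,135]
B=lambda l:(np.array(l)+.5)/5.715-.5+[140,225]
def go(n,L,px,g):
    best=min((fit([(p,0,L,px)],[*g,y]) for y in np.arange(0,6.28,.7)),key=lambda r:r[1].sum());print(n,best[0].round(4),np.degrees(best[0][2]).round(1),best[1])
# cyclic order either direction must match chirality: image order CCW in world
go("die",rect(.11,.06,.032),A([(543,92),(660,203),(741,158),(618,42)]),(.6,.1))
go("spacer",rect(.11,.06,.016),A([(443,283),(574,406),(653,348),(521,228)]),(.6,.1))
go("presser",rect(.11,.06,.014)+[[0,0,.046]],A([(207,453),(376,547),(436,474),(270,380),(320,428)]),(.6,0))
go("base",rect(.15,.25,.012),B([(185,580),(704,272),(533,38),(30,313)]),(.6,-.3))
go("nest",rect(.133,.083,.072),B([(287,412),(470,308),(325,93),(148,187)]),(.6,-.3))
for n,u in(("bottle",(358,232)),("jar",(408,147)),("cup",(287,312)), ("pinkA",(296,165)),("pinkB",(251,197))):
    d=rot(p["attitude"]).apply([(u[0]-p["K"][0,2])/p["K"][0,0],-(u[1]-p["K"][1,2])/p["K"][1,1],-1]);z=dict(bottle=.2,jar=.047,cup=.095).get(n,.045)
    print(n,(p["origin"]+d*(z-p["origin"][2])/d[2]).round(3))
E
```

```text
die [ 0.5024  0.3135 -0.139 ] -8.0 [0.7 0.8 0.3 0.5 0.1 0.1 0.2 0.2]
spacer [ 0.5527  0.1836 -0.0795] -4.6 [0.4 0.2 0.  0.  0.4 0.1 0.  0. ]
presser [0.5353 0.0283 0.2008] 11.5 [0.6 0.1 0.1 1.  0.7 0.5 0.  0.6 0.1 0.1]
base [ 0.4737 -0.2391  1.7718] 101.5 [51.2  0.1  0.5  6.2 46.5  0.1  0.3  6.2]
nest [ 0.4713 -0.2548  1.8277] 104.7 [ 0.4  0.7  2.5 24.4  0.6  1.6  4.3 23.5]
bottle [0.728 0.029 0.2  ]
jar [0.572 0.432 0.047]
cup [ 0.719 -0.181  0.095]
pinkA [0.393 0.154 0.045]
pinkB [ 0.391 -0.01   0.045]
```

```bash
python3 - <<'E'
from h import *
p=camera_params("scene")
B=lambda l:(np.array(l)+.5)/5.715-.5+[140,225]
for n,L,px in(("base",rect(.15,.25,.012),B([(30,313),(185,580),(704,272),(533,38)])),("nest",rect(.133,.083,.072),B([(148,187),(287,412),(470,308),(325,93)]))):
    s,r=fit([(p,0,L,px)],[.47,-.24,0.]);print(n,s.round(4),np.degrees(s[2]),r)
    if n=="base": b=s
    else: print(R.from_euler('z',-b[2]).apply([*(s-b)[:2],0]))
o=get_obs();m=rot(o["tool_rot"]).as_matrix();print(m.round(3))
t=np.array([.5024,.3135,.25]);print(m.T@(t-o["eef_pos"]),"yaw",np.degrees(np.arctan2(m[1,0],m[0,0])))
E
```

```text
base [ 0.4745 -0.2377 -0.1666] -9.545248931475443 [0.3 0.1 0.5 0.5 0.5 0.3 0.4 0.5]
nest [ 0.4719 -0.2556 -0.1724] -9.877775886585429 [0.5 1.1 0.3 1.1 0.5 0.8 0.4 1.3]
[ 0.00036415 -0.01804192  0.        ]
[[-0.97   0.244 -0.   ]
 [ 0.244  0.97  -0.001]
 [-0.    -0.001 -1.   ]]
[-0.41058507 -0.24787385 -0.01906474] yaw 165.86264436450085
```

```bash
python3 -m jog '[{"x":-0.03,"y":-0.018},{"x":-0.075,"y":-0.045,"az":-0.03},{"x":-0.12,"y":-0.073,"az":-0.06},{"x":-0.165,"y":-0.1,"az":-0.1},{"x":-0.21,"y":-0.127,"az":-0.107},{"x":-0.25,"y":-0.151,"az":-0.107},{"x":-0.29,"y":-0.175,"z":0.01,"az":-0.107},{"x":-0.33,"y":-0.2,"z":0.02,"az":-0.107},{"x":-0.37,"y":-0.224,"z":0.03,"az":-0.107},{"x":-0.4,"y":-0.242,"z":0.031,"az":-0.107},{"x":-0.4105,"y":-0.248,"z":0.031,"az":-0.107},{"x":-0.4105,"y":-0.248,"z":0.031,"az":-0.107}]' 1
python3 - <<'E'
from h import *
import cv2,pickle
p=camera_params("wrist");a=read_camera("wrist")[:,:,::-1];cv2.imwrite("pics/w1.png",a);pickle.dump(p,open("w1.pkl","wb"))
print(get_obs()["eef_pos"],p["origin"],proj([[.5024,.3135,.038]],p,1))
for n,(x,y,yaw,z) in dict(die=(.5024,.3135,-.139,.032),sp=(.5527,.1836,-.0795,.016)).items():
    print(n,proj(R.from_euler('z',yaw).apply(rect(.11,.06,z))+[x,y,0],p,1).round())
E
```

```text
[0.1648425  0.65421258 0.23069968] [0.10071597 0.67080995 0.37304889] [[189.605121   407.56644312]]
die [[166. 384.]
 [187. 420.]
 [214. 424.]
 [195. 388.]]
sp [[133. 395.]
 [156. 426.]
 [178. 429.]
 [155. 397.]]validation failed for argument at $[0]...
```

View pics/w1.png

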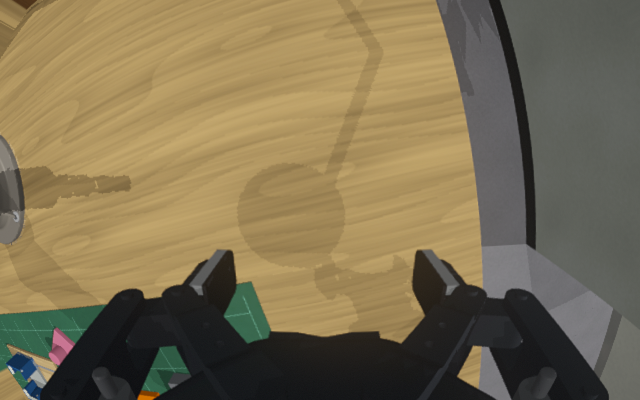

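The move was refused because every row needs all six keys. The picture is from the start pose, with the pads at (215,280) and (435,280) and nothing else of use. Resending with full rows.

```bash
python3 -m jog '[{"x":-0.03,"y":-0.018,"z":0,"ax":0,"ay":0,"az":0},{"x":-0.075,"y":-0.045,"z":0,"ax":0,"ay":0,"az":-0.03},{"x":-0.12,"y":-0.073,"z":0,"ax":0,"ay":0,"az":-0.06},{"x":-0.165,"y":-0.1,"z":0,"ax":0,"ay":0,"az":-0.1},{"x":-0.21,"y":-0.127,"z":0,"ax":0,"ay":0,"az":-0.107},{"x":-0.25,"y":-0.151,"z":0,"ax":0,"ay":0,"az":-0.107},{"x":-0.29,"y":-0.175,"z":0.01,"ax":0,"ay":0,"az":-0.107},{"x":-0.33,"y":-0.2,"z":0.02,"ax":0,"ay":0,"az":-0.107},{"x":-0.37,"y":-0.224,"z":0.03,"ax":0,"ay":0,"az":-0.107},{"x":-0.4,"y":-0.242,"z":0.031,"ax":0,"ay":0,"az":-0.107},{"x":-0.4105,"y":-0.248,"z":0.031,"ax":0,"ay":0,"az":-0.107},{"x":-0.4105,"y":-0.248,"z":0.031,"ax":0,"ay":0,"az":-0.107}]' 1
python3 - <<'E'
from h import *
import cv2,pickle
p=camera_params("wrist");a=read_camera("wrist")[:,:,::-1];cv2.imwrite("pics/w2.png",a);pickle.dump(p,open("w2.pkl","wb"))
o=get_obs();print(o["eef_pos"],p["origin"])
for n,(x,y,yaw,z) in dict(die=(.5024,.3135,-.139,.032),sp=(.5527,.1836,-.0795,.016)).items():
    print(n,proj(R.from_euler('z',yaw).apply(rect(.11,.06,z))+[x,y,0],p,1).round())
m=rot(o["tool_rot"]).as_matrix();print(m.T@(np.array([.5024,.3135,0])-o["eef_pos"]),np.degrees(np.arctan2(m[1,0],m[0,0])))
E
```

```text
t: 1.4
eef_pos: [0.5037, 0.3119, 0.2002]
tool_rot: [0.0, 0.072, 0.997, -0.0]
contact_force: [-0.3, 1.1, 0.1]
gripper_width: 1.003
grasp_force: 0.0
[0.50218872 0.31410821 0.20025441] [0.43824483 0.3218779  0.3427048 ]
die [[295. 133.]
 [297. 237.]
 [353. 237.]
 [355. 133.]]
sp [[191. 198.]
 [208. 283.]
 [253. 282.]
 [239. 195.]]
[-0.00038977 -0.00064877  0.20025401] 171.946562965276
```

View pics/w2.png

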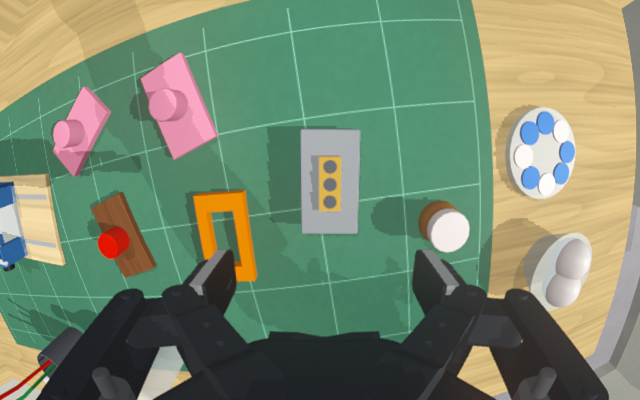

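w2 shows the die at (330,181), spacer (225,235), presser with red knob (118,238). The die is about 5 px right and 4 px up of the prediction, so the two cameras disagree by about 5 mm. I'll take the average and check again once the die is in hand.

```bash
python3 -m jog '[{"x":0.002,"y":0.002,"z":0.04,"ax":0,"ay":0,"az":0},{"x":0.002,"y":0.002,"z":0.08,"ax":0,"ay":0,"az":0},{"x":0.002,"y":0.002,"z":0.12,"ax":0,"ay":0,"az":0},{"x":0.002,"y":0.002,"z":0.15,"ax":0,"ay":0,"az":0},{"x":0.002,"y":0.002,"z":0.17,"ax":0,"ay":0,"az":0},{"x":0.002,"y":0.002,"z":0.182,"ax":0,"ay":0,"az":0},{"x":0.002,"y":0.002,"z":0.192,"ax":0,"ay":0,"az":0},{"x":0.002,"y":0.002,"z":0.199,"ax":0,"ay":0,"az":0},{"x":0.002,"y":0.002,"z":0.201,"ax":0,"ay":0,"az":0},{"x":0.002,"y":0.002,"z":0.201,"ax":0,"ay":0,"az":0},{"x":0.002,"y":0.002,"z":0.201,"ax":0,"ay":0,"az":0}]' 1
N='{"x":0,"y":0,"z":0,"ax":0,"ay":0,"az":0}'; python3 -m jog '[{"x":0,"y":0,"z":0,"ax":0,"ay":0,"az":0},{"x":0,"y":0,"z":0,"ax":0,"ay":0,"az":0},{"x":0,"y":0,"z":0,"ax":0,"ay":0,"az":0},{"x":0,"y":0,"z":0,"ax":0,"ay":0,"az":0},{"x":0,"y":0,"z":0,"ax":0,"ay":0,"az":0},{"x":0,"y":0,"z":0,"ax":0,"ay":0,"az":0},{"x":0,"y":0,"z":0,"ax":0,"ay":0,"az":0},{"x":0,"y":0,"z":0,"ax":0,"ay":0,"az":0}]' 0 60
```

```text
t: 2.55
eef_pos: [0.5012, 0.3164, 0.0]
tool_rot: [0.0, 0.07, 0.998, 0.0]
contact_force: [0.1, 0.7, -0.1]
gripper_width: 1.002
grasp_force: 0.0
t: 3.35
eef_pos: [0.5012, 0.3166, 0.0002]
tool_rot: [0.001, 0.07, 0.998, 0.001]
contact_force: [-1.1, 0.8, 5.7]
gripper_width: 0.69
grasp_force: 66.2
```

```bash
python3 -m jog '[{"x":0,"y":0,"z":-0.01,"ax":0,"ay":0,"az":0},{"x":0,"y":0,"z":-0.04,"ax":0,"ay":0,"az":0},{"x":0,"y":0,"z":-0.08,"ax":0,"ay":0,"az":0},{"x":0,"y":-0.01,"z":-0.12,"ax":0,"ay":0,"az":0},{"x":-0.003,"y":-0.035,"z":-0.15,"ax":0,"ay":0,"az":0},{"x":-0.006,"y":-0.075,"z":-0.17,"ax":0,"ay":0,"az":0.01},{"x":-0.01,"y":-0.12,"z":-0.17,"ax":0,"ay":0,"az":0.02},{"x":-0.014,"y":-0.165,"z":-0.17,"ax":0,"ay":0,"az":0.03},{"x":-0.018,"y":-0.21,"z":-0.17,"ax":0,"ay":0,"az":0.03},{"x":-0.022,"y":-0.255,"z":-0.17,"ax":0,"ay":0,"az":0.03},{"x":-0.026,"y":-0.3,"z":-0.17,"ax":0,"ay":0,"az":0.03}]'
python3 -m jog '[{"x":-0.013,"y":-0.045,"z":0,"ax":0,"ay":0,"az":0},{"x":-0.016,"y":-0.09,"z":0,"ax":0,"ay":0,"az":0},{"x":-0.02,"y":-0.135,"z":0,"ax":0,"ay":0,"az":0},{"x":-0.023,"y":-0.175,"z":0,"ax":0,"ay":0,"az":0},{"x":-0.026,"y":-0.21,"z":0.01,"ax":0,"ay":0,"az":0},{"x":-0.029,"y":-0.24,"z":0.02,"ax":0,"ay":0,"az":0},{"x":-0.03,"y":-0.258,"z":0.025,"ax":0,"ay":0,"az":0},{"x":-0.03,"y":-0.267,"z":0.025,"ax":0,"ay":0,"az":0},{"x":-0.03,"y":-0.267,"z":0.025,"ax":0,"ay":0,"az":0},{"x":-0.03,"y":-0.267,"z":0.025,"ax":0,"ay":0,"az":0}]'
python3 - <<'E'
from h import *
import cv2,pickle
o=get_obs();m=rot(o["tool_rot"]).as_matrix();print(o["eef_pos"],o["grasp_force"],np.degrees(np.arctan2(m[1,0],m[0,0])),m.T@(np.array([.470,-.253,0])-o["eef_pos"]))
p=camera_params("wrist");a=read_camera("wrist")[:,:,::-1];pickle.dump(p,open("w3.pkl","wb"))
s=read_camera("scene")[225-60:330,120:280][:,:,::-1]
v=np.zeros((600,800,3),np.uint8);v[:400,:640]=a
s=cv2.resize(s,None,fx=4.5,fy=4.5,interpolation=cv2.INTER_CUBIC)
cv2.imwrite("pics/s3.png",s[:600]);print(s.shape)
cv2.imwrite("pics/w3.png",a)
E
```

```text
t: 4.45
eef_pos: [0.4833, 0.0134, 0.1693]
tool_rot: [-0.001, 0.085, 0.996, -0.0]
contact_force: [1.1, -0.0, -3.8]
gripper_width: 0.692
grasp_force: 67.0
t: 5.45
eef_pos: [0.4692, -0.2516, 0.1445]
tool_rot: [-0.0, 0.084, 0.996, 0.0]
contact_force: [0.2, 0.5, -4.0]
gripper_width: 0.691
grasp_force: 66.7
[ 0.46924119 -0.2516435   0.14449559] 66.70872330665588 170.32806285216867 [-0.00099368 -0.00134688  0.14449425]
(742, 720, 3)
```

View pics/w3.png

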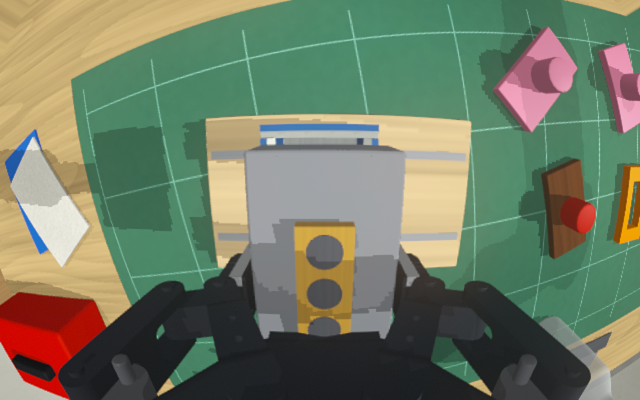

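View pics/s3.png

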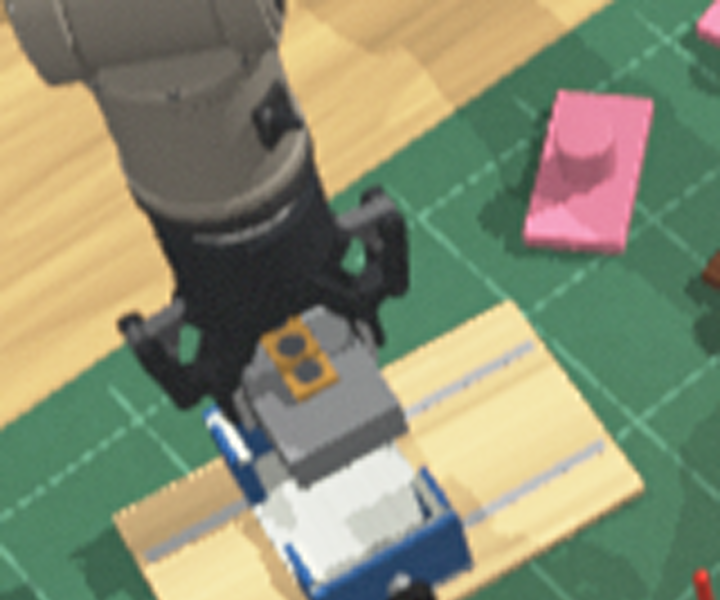

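w3: nest -x top edge at (260,125)-(379,125), base corners (206,119) and (471,121), die -x top edge at (246,152)-(405,150). s3: die +x top edge at (298,463)-(408,408), still over the nest. Comparing die and nest in each camera.

```bash
python3 - <<'E'
from h import *
import pickle
w=pickle.load(open("w3.pkl","rb"));p=camera_params("scene")
y0=np.radians(-9.67);zt=.1445+.032
def f(obs,g,yaw): # fixed yaw
    r=lambda s:np.concatenate([(proj(R.from_euler('z',yaw).apply(np.array(L))+[s[0],s[1],0],c,k)-px).ravel() for c,k,L,px in obs])
    s=least_squares(r,g);return s.x.round(4),r(s.x).round(1)
S=lambda l:(np.array(l)+.5)/4.5-.5+[120,165]
print("die wrist",f([(w,1,[[-.055,-.03,zt],[-.055,.03,zt]],np.array([(246,152),(405,150)]))],[.47,-.25],y0))
print("nest wrist",f([(w,1,[[-.0665,-.0415,.072],[-.0665,.0415,.072]],np.array([(260,125),(379,125)]))],[.47,-.25],y0))
b=f([(w,1,[[-.075,-.125,.012],[-.075,.125,.012]],np.array([(206,119),(471,121)]))],[.47,-.25],y0);print("base wrist",b)
print("die scene",f([(p,0,[[.055,-.03,zt],[.055,.03,zt]],S([(298,463),(408,408)]))],[.47,-.25],y0))
print("TCP .4692 -.2516")
E
```

```text
die wrist (array([ 0.4677, -0.2504]), array([-2.8, -0.8,  2.7,  1. ]))
nest wrist (array([ 0.4696, -0.2544]), array([-0.2,  0.2,  0.2, -0.2]))
base wrist (array([ 0.4728, -0.236 ]), array([-1. , -0. ,  1.1,  0.1]))
die scene (array([ 0.4736, -0.2507]), array([-0.3,  0.8,  0.3, -0.9]))
TCP .4692 -.2516
```

```bash
python3 -m jog '[{"x":-0.001,"y":-0.0045,"z":0.02,"ax":0,"ay":0,"az":0},{"x":-0.001,"y":-0.0045,"z":0.045,"ax":0,"ay":0,"az":0},{"x":-0.001,"y":-0.0045,"z":0.06,"ax":0,"ay":0,"az":0},{"x":-0.001,"y":-0.0045,"z":0.067,"ax":0,"ay":0,"az":0},{"x":-0.001,"y":-0.0045,"z":0.07,"ax":0,"ay":0,"az":0},{"x":-0.001,"y":-0.0045,"z":0.072,"ax":0,"ay":0,"az":0},{"x":-0.001,"y":-0.0045,"z":0.074,"ax":0,"ay":0,"az":0},{"x":-0.001,"y":-0.0045,"z":0.076,"ax":0,"ay":0,"az":0},{"x":-0.001,"y":-0.0045,"z":0.078,"ax":0,"ay":0,"az":0}]'
python3 -m jog '[{"x":0,"y":0,"z":0.002,"ax":0,"ay":0,"az":0},{"x":0,"y":0,"z":0.004,"ax":0,"ay":0,"az":0},{"x":0,"y":0,"z":0.005,"ax":0,"ay":0,"az":0}]'
```

```text
t: 6.45
eef_pos: [0.4696, -0.2576, 0.0666]
tool_rot: [0.0, 0.085, 0.996, -0.0]
contact_force: [-0.2, 0.6, -3.9]
gripper_width: 0.696
grasp_force: 66.6
t: 6.75
eef_pos: [0.4696, -0.2568, 0.0611]
tool_rot: [0.0, 0.084, 0.996, 0.0]
contact_force: [0.7, 3.1, -2.5]
gripper_width: 0.689
grasp_force: 66.9
```

```bash
python3 -m jog '[{"x":0,"y":0.001,"z":0.002,"ax":0,"ay":0,"az":0},{"x":0,"y":0.001,"z":0.006,"ax":0,"ay":0,"az":0},{"x":0,"y":0.001,"z":0.01,"ax":0,"ay":0,"az":0}]'
python3 -m jog '[{"x":0,"y":0,"z":0.004,"ax":0,"ay":0,"az":0},{"x":0,"y":0,"z":0.008,"ax":0,"ay":0,"az":0},{"x":0,"y":0,"z":0.012,"ax":0,"ay":0,"az":0},{"x":0,"y":0,"z":0.016,"ax":0,"ay":0,"az":0}]'
```

```text
t: 7.05
eef_pos: [0.4693, -0.2567, 0.0508]
tool_rot: [-0.0, 0.085, 0.996, -0.0]
contact_force: [-0.5, 1.3, -4.8]
gripper_width: 0.69
grasp_force: 66.9
t: 7.45
eef_pos: [0.4694, -0.2566, 0.0349]
tool_rot: [-0.0, 0.085, 0.996, -0.0]
contact_force: [-0.2, 0.2, -3.6]
gripper_width: 0.69
grasp_force: 66.9
```

```bash
python3 -m jog '[{"x":0,"y":0,"z":0.005,"ax":0,"ay":0,"az":0},{"x":0,"y":0,"z":0.01,"ax":0,"ay":0,"az":0},{"x":0,"y":0,"z":0.014,"ax":0,"ay":0,"az":0},{"x":0,"y":0,"z":0.0155,"ax":0,"ay":0,"az":0},{"x":0,"y":0,"z":0.0165,"ax":0,"ay":0,"az":0}]'
python3 -m jog '[{"x":0,"y":0,"z":0.001,"ax":0,"ay":0,"az":0},{"x":0,"y":0,"z":0.001,"ax":0,"ay":0,"az":0}]'
```

```text
t: 7.95
eef_pos: [0.4694, -0.2565, 0.0186]
tool_rot: [-0.0, 0.085, 0.996, 0.0]
contact_force: [0.4, 0.3, -4.8]
gripper_width: 0.696
grasp_force: 66.8
t: 8.15
eef_pos: [0.4695, -0.2565, 0.0182]
tool_rot: [0.0, 0.085, 0.996, 0.0]
contact_force: [-1.2, 0.8, 0.2]
gripper_width: 0.685
grasp_force: 67.3
```

```bash
python3 -m jog '[{"x":0,"y":0,"z":0,"ax":0,"ay":0,"az":0},{"x":0,"y":0,"z":0,"ax":0,"ay":0,"az":0},{"x":0,"y":0,"z":0,"ax":0,"ay":0,"az":0},{"x":0,"y":0,"z":0,"ax":0,"ay":0,"az":0},{"x":0,"y":0,"z":0,"ax":0,"ay":0,"az":0},{"x":0,"y":0,"z":0,"ax":0,"ay":0,"az":0}]' 1
python3 -m jog '[{"x":0,"y":0,"z":-0.01,"ax":0,"ay":0,"az":0},{"x":0,"y":0,"z":-0.04,"ax":0,"ay":0,"az":0},{"x":0,"y":0,"z":-0.085,"ax":0,"ay":0,"az":0},{"x":0,"y":0.02,"z":-0.12,"ax":0,"ay":0,"az":0},{"x":0,"y":0.06,"z":-0.135,"ax":0,"ay":0,"az":0},{"x":-0.001,"y":0.105,"z":-0.135,"ax":0,"ay":0,"az":0},{"x":-0.002,"y":0.15,"z":-0.135,"ax":0,"ay":0,"az":-0.02},{"x":-0.003,"y":0.195,"z":-0.135,"ax":0,"ay":0,"az":-0.04},{"x":-0.004,"y":0.24,"z":-0.135,"ax":0,"ay":0,"az":-0.06},{"x":-0.005,"y":0.285,"z":-0.135,"ax":0,"ay":0,"az":-0.089},{"x":-0.006,"y":0.325,"z":-0.135,"ax":0,"ay":0,"az":-0.089},{"x":-0.006,"y":0.36,"z":-0.135,"ax":0,"ay":0,"az":-0.089}]'
python3 - <<'E'
from h import *
o=get_obs();m=rot(o["tool_rot"]).as_matrix();print(np.degrees(np.arctan2(m[1,0],m[0,0])),m.T@(np.array([.551,.185,0])-o["eef_pos"]))
E
```

```text
t: 8.75
eef_pos: [0.4695, -0.2565, 0.0178]
tool_rot: [0.0, 0.085, 0.996, -0.0]
contact_force: [0.3, -0.7, -0.2]
gripper_width: 1.002
grasp_force: 0.0
t: 9.95
eef_pos: [0.5364, 0.0998, 0.1536]
tool_rot: [0.0, 0.04, 0.999, 0.0]
contact_force: [-0.2, -0.3, 0.4]
gripper_width: 1.002
grasp_force: 0.0
175.44547121968733 [-0.00766175  0.08603259  0.15368549]
```

```bash
python3 -m jog '[{"x":-0.004,"y":0.04,"z":0.02,"ax":0,"ay":0,"az":0},{"x":-0.008,"y":0.07,"z":0.05,"ax":0,"ay":0,"az":0},{"x":-0.008,"y":0.086,"z":0.085,"ax":0,"ay":0,"az":0},{"x":-0.008,"y":0.086,"z":0.115,"ax":0,"ay":0,"az":0},{"x":-0.008,"y":0.086,"z":0.135,"ax":0,"ay":0,"az":0},{"x":-0.008,"y":0.086,"z":0.147,"ax":0,"ay":0,"az":0},{"x":-0.008,"y":0.086,"z":0.152,"ax":0,"ay":0,"az":0},{"x":-0.008,"y":0.086,"z":0.154,"ax":0,"ay":0,"az":0},{"x":-0.008,"y":0.086,"z":0.154,"ax":0,"ay":0,"az":0},{"x":-0.008,"y":0.086,"z":0.154,"ax":0,"ay":0,"az":0}]' 1
python3 -m jog '[{"x":0,"y":0,"z":0,"ax":0,"ay":0,"az":0},{"x":0,"y":0,"z":0,"ax":0,"ay":0,"az":0},{"x":0,"y":0,"z":0,"ax":0,"ay":0,"az":0},{"x":0,"y":0,"z":0,"ax":0,"ay":0,"az":0},{"x":0,"y":0,"z":0,"ax":0,"ay":0,"az":0},{"x":0,"y":0,"z":0,"ax":0,"ay":0,"az":0},{"x":0,"y":0,"z":0,"ax":0,"ay":0,"az":0},{"x":0,"y":0,"z":0,"ax":0,"ay":0,"az":0}]' 0 40
```

```text
t: 10.95
eef_pos: [0.5519, 0.1826, -0.0002]
tool_rot: [0.001, 0.041, 0.999, 0.0]
contact_force: [-0.0, 1.1, -0.3]
gripper_width: 0.996
grasp_force: 0.0
t: 11.75
eef_pos: [0.5515, 0.1826, -0.0004]
tool_rot: [0.0, 0.04, 0.999, 0.0]
contact_force: [-0.9, -0.1, 5.6]
gripper_width: 0.692
grasp_force: 42.8
```

```bash
python3 -m jog '[{"x":0,"y":0,"z":-0.01,"ax":0,"ay":0,"az":0},{"x":0,"y":0,"z":-0.04,"ax":0,"ay":0,"az":0},{"x":0,"y":0,"z":-0.085,"ax":0,"ay":0,"az":0},{"x":0,"y":-0.015,"z":-0.12,"ax":0,"ay":0,"az":0},{"x":0.005,"y":-0.045,"z":-0.145,"ax":0,"ay":0,"az":0},{"x":0.01,"y":-0.085,"z":-0.155,"ax":0,"ay":0,"az":0.01},{"x":0.015,"y":-0.13,"z":-0.155,"ax":0,"ay":0,"az":0.03},{"x":0.02,"y":-0.175,"z":-0.155,"ax":0,"ay":0,"az":0.05},{"x":0.025,"y":-0.22,"z":-0.155,"ax":0,"ay":0,"az":0.07},{"x":0.03,"y":-0.265,"z":-0.155,"ax":0,"ay":0,"az":0.089},{"x":0.035,"y":-0.305,"z":-0.155,"ax":0,"ay":0,"az":0.089},{"x":0.04,"y":-0.34,"z":-0.155,"ax":0,"ay":0,"az":0.089}]'
python3 - <<'E'
from h import *
o=get_obs();m=rot(o["tool_rot"]).as_matrix();print(np.degrees(np.arctan2(m[1,0],m[0,0])),m.T@(np.array([.4695,-.2565,0])-o["eef_pos"]))
E
```

```text
t: 12.95
eef_pos: [0.4829, -0.1556, 0.1545]
tool_rot: [0.0, 0.086, 0.996, -0.0]
contact_force: [0.3, 0.2, -1.3]
gripper_width: 0.688
grasp_force: 43.8
170.1787844706794 [-0.00395936 -0.10173038  0.15452005]
```

```bash
python3 -m jog '[{"x":-0.001,"y":-0.03,"z":0,"ax":0,"ay":0,"az":0},{"x":-0.003,"y":-0.06,"z":0.01,"ax":0,"ay":0,"az":0},{"x":-0.004,"y":-0.085,"z":0.03,"ax":0,"ay":0,"az":0},{"x":-0.004,"y":-0.098,"z":0.04,"ax":0,"ay":0,"az":0},{"x":-0.004,"y":-0.102,"z":0.045,"ax":0,"ay":0,"az":0},{"x":-0.004,"y":-0.102,"z":0.045,"ax":0,"ay":0,"az":0},{"x":-0.004,"y":-0.102,"z":0.045,"ax":0,"ay":0,"az":0},{"x":-0.004,"y":-0.102,"z":0.045,"ax":0,"ay":0,"az":0}]'
python3 - <<'E'
from h import *
import cv2
o=get_obs();p=camera_params("wrist");a=read_camera("wrist")
h=cv2.cvtColor(a,cv2.COLOR_RGB2HSV);M=cv2.inRange(h,(8,180,120),(22,255,255))
M=M[:,200:460];ys,xs=np.nonzero(M);xs+=200
for r in range(ys.min(),ys.min()+60,6): 
    c=xs[ys==r];print(r,c.min() if len(c) else 0,c.max() if len(c) else 0,len(c))
m=rot(o["tool_rot"]).as_matrix()
for dx in(-.004,0,.004):
    T=o["eef_pos"]+(np.array([[.055+dx,-.03,-.016],[.055+dx,.03,-.016],[.035+dx,-.017,-.016],[.035+dx,.017,-.016]])@m.T);print(dx,proj(T,p,1).round(1).tolist())
print(o["eef_pos"]);cv2.imwrite("pics/w4.png",a[:,:,::-1])
E
```

```text
t: 13.75
eef_pos: [0.4713, -0.2535, 0.1095]
tool_rot: [0.001, 0.084, 0.996, 0.0]
contact_force: [0.1, -0.4, -1.2]
gripper_width: 0.69
grasp_force: 43.7
147 269 373 102
153 253 395 143
159 253 395 143
165 253 395 143
171 253 395 143
177 254 394 141
183 253 394 142
189 254 394 141
195 254 393 140
201 255 393 75
-0.004 [[251.2, 161.1], [394.9, 160.9], [283.2, 207.3], [363.0, 207.2]]
0 [[250.8, 151.6], [395.3, 151.4], [282.9, 198.2], [363.3, 198.1]]
0.004 [[250.5, 142.1], [395.5, 141.9], [282.6, 188.9], [363.6, 188.8]]
[ 0.47127414 -0.25347745  0.10945359]
```

```bash
python3 -m jog '[{"x":0,"y":0,"z":0.01,"ax":0,"ay":0,"az":0},{"x":0,"y":0,"z":0.022,"ax":0,"ay":0,"az":0},{"x":0,"y":0,"z":0.03,"ax":0,"ay":0,"az":0},{"x":0,"y":0,"z":0.034,"ax":0,"ay":0,"az":0},{"x":0,"y":0,"z":0.034,"ax":0,"ay":0,"az":0}]'
python3 - <<'E'
from h import *
o=get_obs();m=rot(o["tool_rot"]).as_matrix();print(o["eef_pos"],np.degrees(np.arctan2(m[1,0],m[0,0])),m.T@(np.array([.4695,-.2565,0])-o["eef_pos"]))
E
```

```text
t: 14.3
eef_pos: [0.4699, -0.2543, 0.0738]
tool_rot: [-0.001, 0.085, 0.996, 0.0]
contact_force: [0.1, 0.4, -0.3]
gripper_width: 0.692
grasp_force: 43.8
[ 0.46985988 -0.25428484  0.07378622] 170.25979884034425 [-0.00015815 -0.00226305  0.07378548]
```

```bash
python3 -m jog '[{"x":0,"y":-0.002,"z":0,"ax":0,"ay":0,"az":0},{"x":0,"y":-0.002,"z":0.003,"ax":0,"ay":0,"az":0},{"x":0,"y":-0.002,"z":0.006,"ax":0,"ay":0,"az":0},{"x":0,"y":-0.002,"z":0.009,"ax":0,"ay":0,"az":0},{"x":0,"y":-0.002,"z":0.012,"ax":0,"ay":0,"az":0}]'
python3 -m jog '[{"x":0,"y":0,"z":0.003,"ax":0,"ay":0,"az":0},{"x":0,"y":0,"z":0.006,"ax":0,"ay":0,"az":0},{"x":0,"y":0,"z":0.009,"ax":0,"ay":0,"az":0},{"x":0,"y":0,"z":0.011,"ax":0,"ay":0,"az":0}]'
```

```text
t: 14.8
eef_pos: [0.4702, -0.2564, 0.0626]
tool_rot: [0.0, 0.085, 0.996, 0.0]
contact_force: [0.1, 0.6, -1.5]
gripper_width: 0.691
grasp_force: 43.8
t: 15.2
eef_pos: [0.47, -0.2564, 0.0514]
tool_rot: [-0.0, 0.085, 0.996, 0.0]
contact_force: [0.4, -0.0, -1.5]
gripper_width: 0.689
grasp_force: 43.8
```

```bash
python3 -m jog '[{"x":0,"y":0,"z":0.001,"ax":0,"ay":0,"az":0},{"x":0,"y":0,"z":0.002,"ax":0,"ay":0,"az":0},{"x":0,"y":0,"z":0.003,"ax":0,"ay":0,"az":0},{"x":0,"y":0,"z":0.0035,"ax":0,"ay":0,"az":0},{"x":0,"y":0,"z":0.0035,"ax":0,"ay":0,"az":0}]'
python3 -m jog '[{"x":0,"y":0,"z":0.0005,"ax":0,"ay":0,"az":0},{"x":0,"y":0,"z":0.0005,"ax":0,"ay":0,"az":0}]'
```

```text
t: 15.7
eef_pos: [0.4701, -0.2565, 0.0483]
tool_rot: [-0.0, 0.085, 0.996, 0.0]
contact_force: [-0.0, -0.6, -1.1]
gripper_width: 0.687
grasp_force: 43.8
t: 15.9
eef_pos: [0.4702, -0.2564, 0.0478]
tool_rot: [-0.0, 0.085, 0.996, 0.0]
contact_force: [0.4, 0.0, -1.0]
gripper_width: 0.689
grasp_force: 43.8
```

```bash
python3 -m jog '[{"x":0,"y":0,"z":0.0005,"ax":0,"ay":0,"az":0},{"x":0,"y":0,"z":0.0008,"ax":0,"ay":0,"az":0},{"x":0,"y":0,"z":0.0008,"ax":0,"ay":0,"az":0}]'
```

```text
t: 16.2
eef_pos: [0.4702, -0.2565, 0.0476]
tool_rot: [0.0, 0.085, 0.996, 0.0]
contact_force: [-2.9, 1.2, 6.8]
gripper_width: 0.689
grasp_force: 44.6
```

```bash
python3 -m jog '[{"x":0,"y":0,"z":0,"ax":0,"ay":0,"az":0},{"x":0,"y":0,"z":0,"ax":0,"ay":0,"az":0},{"x":0,"y":0,"z":0,"ax":0,"ay":0,"az":0},{"x":0,"y":0,"z":0,"ax":0,"ay":0,"az":0},{"x":0,"y":0,"z":0,"ax":0,"ay":0,"az":0},{"x":0,"y":0,"z":0,"ax":0,"ay":0,"az":0}]' 1
python3 -m jog '[{"x":0,"y":0,"z":-0.01,"ax":0,"ay":0,"az":0},{"x":0,"y":0,"z":-0.04,"ax":0,"ay":0,"az":0},{"x":0,"y":0,"z":-0.08,"ax":0,"ay":0,"az":0},{"x":-0.002,"y":0.03,"z":-0.095,"ax":0,"ay":0,"az":-0.05},{"x":-0.004,"y":0.075,"z":-0.095,"ax":0,"ay":0,"az":-0.12},{"x":-0.006,"y":0.12,"z":-0.095,"ax":0,"ay":0,"az":-0.2},{"x":-0.008,"y":0.165,"z":-0.095,"ax":0,"ay":0,"az":-0.28},{"x":-0.01,"y":0.21,"z":-0.095,"ax":0,"ay":0,"az":-0.33},{"x":-0.012,"y":0.25,"z":-0.095,"ax":0,"ay":0,"az":-0.37},{"x":-0.015,"y":0.28,"z":-0.095,"ax":0,"ay":0,"az":-0.37},{"x":-0.015,"y":0.293,"z":-0.095,"ax":0,"ay":0,"az":-0.37},{"x":-0.015,"y":0.293,"z":-0.095,"ax":0,"ay":0,"az":-0.37}]'
python3 - <<'E'
from h import *
import cv2
o=get_obs();p=camera_params("wrist");a=read_camera("wrist");m=rot(o["tool_rot"]).as_matrix()
print(np.degrees(np.arctan2(m[1,0],m[0,0])),m.T@(np.array([.534,.030,0])-o["eef_pos"]))
h=cv2.cvtColor(a,cv2.COLOR_RGB2HSV);M=cv2.inRange(h,(0,80,40),(15,230,140));M[:,:200]=0;M[:,460:]=0;M[320:]=0
n,l,s,c=cv2.connectedComponentsWithStats(M);print(s[1:][s[1:,4]>200])
k=1+s[1:,4].argmax();print(cv2.boxPoints(cv2.minAreaRect(np.argwhere(l==k)[:,::-1].astype(np.float32))))
print(proj(R.from_euler('z',.2008).apply(rect(.11,.06,.014)+[[0,0,.046]])+[.534,.030,0],p,1).round())
cv2.imwrite("pics/w5.png",a[:,:,::-1])
E
```

```text
t: 16.8
eef_pos: [0.4701, -0.2565, 0.0469]
tool_rot: [-0.0, 0.085, 0.996, -0.0]
contact_force: [-0.3, 0.2, -0.5]
gripper_width: 1.001
grasp_force: 0.0
t: 18.0
eef_pos: [0.5347, 0.0314, 0.1423]
tool_rot: [0.0, -0.101, 0.995, 0.0]
contact_force: [-0.2, 0.4, 0.3]
gripper_width: 1.003
grasp_force: 0.0
-168.35847879922042 [ 0.00098352 -0.00126198  0.14234633]
[[ 290  133   67  117 5064]]
[[290. 133.]
 [356. 133.]
 [356. 249.]
 [290. 249.]]
[[288. 135.]
 [291. 252.]
 [353. 252.]
 [356. 135.]
 [322. 206.]]
```

```bash
python3 -m jog '[{"x":0.001,"y":0,"z":0.03,"ax":0,"ay":0,"az":0},{"x":0.001,"y":0,"z":0.065,"ax":0,"ay":0,"az":0},{"x":0.001,"y":0,"z":0.09,"ax":0,"ay":0,"az":0},{"x":0.001,"y":0,"z":0.11,"ax":0,"ay":0,"az":0},{"x":0.001,"y":0,"z":0.12,"ax":0,"ay":0,"az":0},{"x":0.001,"y":0,"z":0.124,"ax":0,"ay":0,"az":0},{"x":0.001,"y":0,"z":0.124,"ax":0,"ay":0,"az":0},{"x":0.001,"y":0,"z":0.124,"ax":0,"ay":0,"az":0}]' 1
python3 -m jog '[{"x":0,"y":0,"z":0,"ax":0,"ay":0,"az":0},{"x":0,"y":0,"z":0,"ax":0,"ay":0,"az":0},{"x":0,"y":0,"z":0,"ax":0,"ay":0,"az":0},{"x":0,"y":0,"z":0,"ax":0,"ay":0,"az":0},{"x":0,"y":0,"z":0,"ax":0,"ay":0,"az":0},{"x":0,"y":0,"z":0,"ax":0,"ay":0,"az":0},{"x":0,"y":0,"z":0,"ax":0,"ay":0,"az":0},{"x":0,"y":0,"z":0,"ax":0,"ay":0,"az":0},{"x":0,"y":0,"z":0,"ax":0,"ay":0,"az":0},{"x":0,"y":0,"z":0,"ax":0,"ay":0,"az":0}]' 0 50
```

```text
t: 18.85
eef_pos: [0.5342, 0.0292, 0.0189]
tool_rot: [0.001, -0.1, 0.995, -0.0]
contact_force: [-0.2, 0.5, -0.2]
gripper_width: 1.001
grasp_force: 0.0
t: 19.85
eef_pos: [0.5338, 0.0297, 0.0186]
tool_rot: [0.0, -0.1, 0.995, 0.0]
contact_force: [-0.9, 0.0, 5.5]
gripper_width: 0.404
grasp_force: 49.4
```

```bash
python3 -m jog '[{"x":0,"y":0,"z":-0.01,"ax":0,"ay":0,"az":0},{"x":0,"y":0,"z":-0.04,"ax":0,"ay":0,"az":0},{"x":0,"y":0,"z":-0.08,"ax":0,"ay":0,"az":0},{"x":0.01,"y":-0.02,"z":-0.115,"ax":0,"ay":0,"az":0.02},{"x":0.025,"y":-0.055,"z":-0.13,"ax":0,"ay":0,"az":0.08},{"x":0.045,"y":-0.095,"z":-0.13,"ax":0,"ay":0,"az":0.15},{"x":0.063,"y":-0.135,"z":-0.13,"ax":0,"ay":0,"az":0.22},{"x":0.08,"y":-0.175,"z":-0.13,"ax":0,"ay":0,"az":0.29},{"x":0.095,"y":-0.21,"z":-0.13,"ax":0,"ay":0,"az":0.34},{"x":0.108,"y":-0.24,"z":-0.13,"ax":0,"ay":0,"az":0.37},{"x":0.117,"y":-0.26,"z":-0.13,"ax":0,"ay":0,"az":0.37},{"x":0.12,"y":-0.268,"z":-0.13,"ax":0,"ay":0,"az":0.37}]'
python3 -m jog '[{"x":0,"y":0,"z":0,"ax":0,"ay":0,"az":0},{"x":0,"y":0,"z":0,"ax":0,"ay":0,"az":0},{"x":0,"y":0,"z":0,"ax":0,"ay":0,"az":0},{"x":0,"y":0,"z":0,"ax":0,"ay":0,"az":0}]'
python3 - <<'E'
from h import *
import cv2
o=get_obs();p=camera_params("wrist");a=read_camera("wrist");m=rot(o["tool_rot"]).as_matrix()
print(o["eef_pos"],np.degrees(np.arctan2(m[1,0],m[0,0])),m.T@(np.array([.470,-.2565,0])-o["eef_pos"]))
h=cv2.cvtColor(a,cv2.COLOR_RGB2HSV);M=cv2.inRange(h,(0,80,30),(15,230,140));M[:,:200]=0;M[:,460:]=0;M[320:]=0
n,l,s,c=cv2.connectedComponentsWithStats(M);k=1+s[1:,4].argmax();print(s[k])
ys,xs=np.nonzero(l==k)
for r in range(ys.min(),ys.min()+80,10):print(r,xs[ys==r].min(),xs[ys==r].max())
e=[(c,ys[xs==c].min()) for c in range(265,390,10) if (xs==c).any()];print(e)
T=o["eef_pos"]+np.array([[.055,-.03,.0046],[.055,.03,.0046],[0.,-.03,.0046],[0.,.03,.0046]])@m.T;print(proj(T,p,1).round(1).tolist())
cv2.imwrite("pics/w6.png",a[:,:,::-1])
E
```

```text
t: 21.05
eef_pos: [0.4678, -0.2595, 0.1484]
tool_rot: [-0.0, 0.087, 0.996, -0.0]
contact_force: [0.2, -0.4, -1.9]
gripper_width: 0.406
grasp_force: 50.2
t: 21.45
eef_pos: [0.4697, -0.2555, 0.1479]
tool_rot: [-0.0, 0.084, 0.996, 0.0]
contact_force: [-0.6, 0.3, -1.3]
gripper_width: 0.407
grasp_force: 50.2
[ 0.46967231 -0.25552796  0.14793107] 170.39637045548693 [-0.00050296 -0.00098864  0.14793047]
[  263   143   129   177 10579]
143 364 364
153 263 377
163 264 377
173 264 376
183 264 376
193 265 379
203 265 366
213 266 367
[(265, np.int64(146)), (275, np.int64(145)), (285, np.int64(144)), (295, np.int64(144)), (305, np.int64(144)), (315, np.int64(144)), (325, np.int64(144)), (335, np.int64(144)), (345, np.int64(144)), (355, np.int64(144)), (365, np.int64(144)), (375, np.int64(144)), (385, np.int64(252))]
[[260.7, 147.7], [385.7, 147.5], [266.2, 253.8], [380.5, 253.7]]
```

View pics/w6.png

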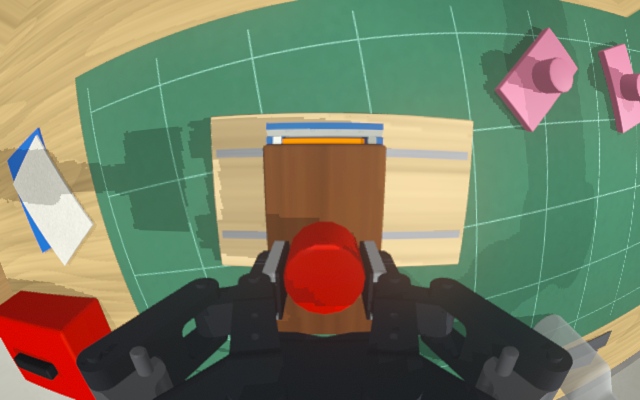

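w6 shows the presser (263..385, top edge row 144) held square over the nest, whose -x edge is at row 125, with the orange spacer visible in the pocket at row 141. Lowering.

```bash
python3 -m jog '[{"x":0,"y":-0.001,"z":0.02,"ax":0,"ay":0,"az":0},{"x":0,"y":-0.001,"z":0.038,"ax":0,"ay":0,"az":0},{"x":0,"y":-0.001,"z":0.048,"ax":0,"ay":0,"az":0},{"x":0,"y":-0.001,"z":0.053,"ax":0,"ay":0,"az":0},{"x":0,"y":-0.001,"z":0.056,"ax":0,"ay":0,"az":0},{"x":0,"y":-0.001,"z":0.058,"ax":0,"ay":0,"az":0},{"x":0,"y":-0.001,"z":0.06,"ax":0,"ay":0,"az":0},{"x":0,"y":-0.001,"z":0.062,"ax":0,"ay":0,"az":0},{"x":0,"y":-0.001,"z":0.064,"ax":0,"ay":0,"az":0},{"x":0,"y":-0.001,"z":0.065,"ax":0,"ay":0,"az":0}]'
python3 -m jog '[{"x":0,"y":0,"z":0.001,"ax":0,"ay":0,"az":0},{"x":0,"y":0,"z":0.0015,"ax":0,"ay":0,"az":0},{"x":0,"y":0,"z":0.002,"ax":0,"ay":0,"az":0},{"x":0,"y":0,"z":0.002,"ax":0,"ay":0,"az":0}]'
```

```text
t: 22.5
eef_pos: [0.4693, -0.2577, 0.0831]
tool_rot: [0.0, 0.085, 0.996, 0.0]
contact_force: [-0.1, 3.1, 4.6]
gripper_width: 0.403
grasp_force: 50.6
t: 22.9
eef_pos: [0.4695, -0.257, 0.081]
tool_rot: [0.0, 0.084, 0.996, 0.001]
contact_force: [1.1, 4.7, 1.1]
gripper_width: 0.41
grasp_force: 50.3
```

```bash
python3 -m jog '[{"x":0,"y":0.001,"z":0,"ax":0,"ay":0,"az":0},{"x":0,"y":0.001,"z":0,"ax":0,"ay":0,"az":0},{"x":0,"y":0.001,"z":0.0005,"ax":0,"ay":0,"az":0},{"x":0,"y":0.001,"z":0.001,"ax":0,"ay":0,"az":0},{"x":0,"y":0.001,"z":0.001,"ax":0,"ay":0,"az":0}]'
```

```text
t: 23.4
eef_pos: [0.4692, -0.2569, 0.0805]
tool_rot: [0.0, 0.085, 0.996, 0.0]
contact_force: [-1.5, 4.5, 6.8]
gripper_width: 0.405
grasp_force: 51.2
```

```bash
python3 -m jog '[{"x":0,"y":0.001,"z":0,"ax":0,"ay":0,"az":0},{"x":0,"y":0.001,"z":0,"ax":0,"ay":0,"az":0},{"x":0,"y":0.001,"z":0.0005,"ax":0,"ay":0,"az":0},{"x":0,"y":0.001,"z":0.0005,"ax":0,"ay":0,"az":0}]'
python3 -m jog '[{"x":0,"y":0,"z":0,"ax":0,"ay":0,"az":0},{"x":0,"y":0,"z":0,"ax":0,"ay":0,"az":0},{"x":0,"y":0,"z":0,"ax":0,"ay":0,"az":0},{"x":0,"y":0,"z":0,"ax":0,"ay":0,"az":0},{"x":0,"y":0,"z":0,"ax":0,"ay":0,"az":0},{"x":0,"y":0,"z":0,"ax":0,"ay":0,"az":0},{"x":0,"y":0,"z":0,"ax":0,"ay":0,"az":0}]' 1
python3 -m jog '[{"x":0,"y":0,"z":-0.01,"ax":0,"ay":0,"az":0},{"x":0,"y":0,"z":-0.04,"ax":0,"ay":0,"az":0},{"x":0,"y":0,"z":-0.08,"ax":0,"ay":0,"az":0},{"x":0,"y":0.03,"z":-0.11,"ax":0,"ay":0,"az":0},{"x":0,"y":0.07,"z":-0.12,"ax":0,"ay":0,"az":0},{"x":0,"y":0.11,"z":-0.12,"ax":0,"ay":0,"az":0},{"x":0,"y":0.15,"z":-0.12,"ax":0,"ay":0,"az":0},{"x":0,"y":0.18,"z":-0.12,"ax":0,"ay":0,"az":0},{"x":0,"y":0.2,"z":-0.12,"ax":0,"ay":0,"az":0},{"x":0,"y":0.2,"z":-0.12,"ax":0,"ay":0,"az":0}]'
python3 - <<'E'
from h import *
import cv2
a=read_camera("scene")[:,:,::-1][225:330,140:270];b=read_camera("side")[:,:,::-1][270:400,300:450]
a=cv2.resize(a,(400,323),interpolation=3);b=cv2.resize(b,(400,347),interpolation=3)
v=np.zeros((347,800,3),np.uint8);v[:323,:400]=a;v[:,400:]=b;cv2.imwrite("pics/f.png",v)
E
```

```text
t: 23.8
eef_pos: [0.4693, -0.2568, 0.0805]
tool_rot: [0.0, 0.085, 0.996, -0.0]
contact_force: [-3.3, 2.8, 12.1]
gripper_width: 0.405
grasp_force: 51.6
t: 24.5
eef_pos: [0.4693, -0.2559, 0.0794]
tool_rot: [-0.0, 0.085, 0.996, 0.0]
contact_force: [0.4, 0.1, 0.6]
gripper_width: 0.999
grasp_force: 0.0
t: 25.5
eef_pos: [0.5038, -0.0555, 0.2001]
tool_rot: [0.0, 0.082, 0.997, 0.001]
contact_force: [0.5, 0.2, 0.2]
gripper_width: 1.001
grasp_force: 0.0
```

View pics/f.png

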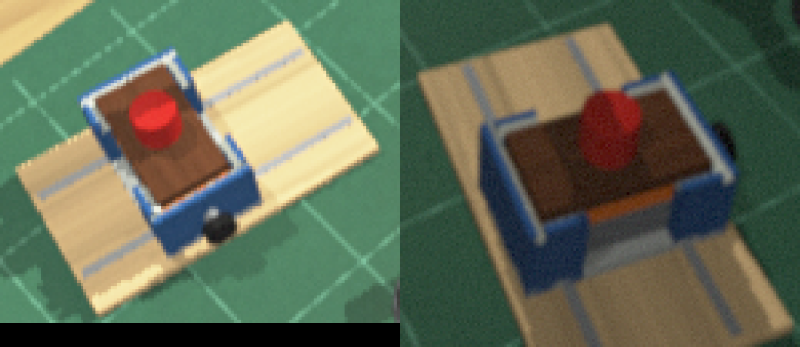

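The scene half shows the presser in the pocket with its knob at (155,115), but there's a thin orange strip along its +x end at about (200,190). The side half shows the layers level. I'll check that strip numerically in case the presser is tilted.

```bash
python3 - <<'E'
from h import *
import cv2
c=np.array([.4695,-.2562]);y=R.from_euler('z',-9.67,degrees=True)
w=lambda L:y.apply(np.array(L,float))+[*c,0]
for cam in("scene","side"):
    a=np.mean([read_camera(cam).astype(float) for _ in range(3)],0).astype(np.uint8);p=camera_params(cam)
    h=cv2.cvtColor(a,cv2.COLOR_RGB2HSV)
    # presser +-x top edges, bevel and wall
    print(cam,"top corners",proj(w(rect(.11,.06,.076)),p).round(1).tolist(),"bottom +x",proj(w([[.055,-.03,.064],[.055,.03,.064]]),p).round(1).tolist())
    print("+x wall bevel low/top/outer",proj(w([[.0565,0,.066],[.0615,0,.072],[.0665,0,.072]]),p).round(1).tolist(),"-x",proj(w([[-.055,0,.076],[-.0565,0,.066],[-.0615,0,.072],[-.0665,0,.072]]),p).round(1).tolist(),"knob",proj(w([[0,0,.108]]),p).round(1))
    for s in (-.02,0.02):
        print("profile at jig y",s)
        for x in list(np.arange(.045,.072,.002)):
            q=proj(w([[x,s,.074]]),p)[0];v=cv2.getRectSubPix(a,(1,1),tuple(map(float,q)))[0,0];print(round(x,3),q.round(1),v)
    r=cv2.inRange(h,(0,215,150),(8,255,255));
    n,l,st,ce=cv2.connectedComponentsWithStats(r);k=1+st[1:,4].argmax();print("red",st[k],ce[k])
E
```

```text
scene top corners [[170.2, 256.0], [191.3, 290.1], [214.5, 276.8], [192.8, 243.8]] bottom +x [[192.3, 292.4], [215.3, 279.2]]
+x wall bevel low/top/outer [[204.1, 285.8], [204.6, 286.2], [205.7, 287.8]] -x [[181.6, 249.9], [182.2, 251.6], [180.7, 248.8], [179.8, 247.4]] knob [[189.5 259.5]]
profile at jig y -0.02
0.045 [193.4 285. ] [119  76  50]
0.047 [193.8 285.7] [120  76  51]
0.049 [194.2 286.3] [120  76  51]
0.051 [194.6 287. ] [120  77  51]
0.053 [195.  287.6] [109  71  47]
0.055 [195.4 288.2] [92 60 40]
0.057 [195.8 288.9] [83 53 34]
0.059 [196.2 289.5] [126  80  54]
0.061 [196.6 290.2] [177 127 100]
0.063 [197.  290.8] [186 162 158]
0.065 [197.4 291.5] [131 151 186]
0.067 [197.8 292.1] [ 80 126 188]
0.069 [198.2 292.8] [ 57 100 156]
0.071 [198.6 293.4] [ 47  81 125]
profile at jig y 0.02
0.045 [208.8 276.2] [132  83  56]
0.047 [209.2 276.8] [131  84  57]
0.049 [209.6 277.5] [132  84  56]
0.051 [210.  278.1] [131  83  56]
0.053 [210.4 278.7] [120  77  51]
0.055 [210.9 279.4] [101  65  44]
0.057 [211.3 280. ] [89 56 36]
0.059 [211.7 280.6] [148  83  48]
0.061 [212.1 281.2] [204 124  89]
0.063 [212.5 281.9] [186 148 153]
0.065 [212.9 282.5] [125 138 179]
0.067 [213.3 283.1] [ 74 119 178]
0.069 [213.7 283.8] [ 54  95 146]
0.071 [214.2 284.4] [ 45  77 118]Traceback (most recent call last):
  File "<stdin>", line 16, in <module>
ValueError: attempt to get argmax of an empty sequence
```

The orange strip is consistent with looking down a 2–3 mm gap at the +x end. There's time to spare, so I'll probe both plate ends lightly with shut fingers; the expected height is 76 mm.

```bash
python3 - <<'E'
from h import *
o=get_obs();m=rot(o["tool_rot"]).as_matrix();print(o["t"],o["eef_pos"],np.degrees(np.arctan2(m[1,0],m[0,0])))
for t in([.4301,-.2495,.1],[.5089,-.2629,.1]):print(m.T@(np.array(t)-o["eef_pos"]))
E
```

```text
25.75 [ 0.50284814 -0.06044374  0.19970489] 170.12713380209513
[ 0.03926899 -0.19868862  0.09978178]
[-0.04066163 -0.19837892  0.09979309]
```

```bash
python3 -m jog '[{"x":0.008,"y":-0.04,"z":0,"ax":0,"ay":0,"az":0},{"x":0.016,"y":-0.085,"z":0,"ax":0,"ay":0,"az":0},{"x":0.024,"y":-0.13,"z":0,"ax":0,"ay":0,"az":0},{"x":0.032,"y":-0.17,"z":0,"ax":0,"ay":0,"az":0},{"x":0.039,"y":-0.198,"z":0.02,"ax":0,"ay":0,"az":0},{"x":0.039,"y":-0.198,"z":0.05,"ax":0,"ay":0,"az":0},{"x":0.039,"y":-0.198,"z":0.08,"ax":0,"ay":0,"az":0},{"x":0.039,"y":-0.198,"z":0.1,"ax":0,"ay":0,"az":0},{"x":0.039,"y":-0.198,"z":0.11,"ax":0,"ay":0,"az":0},{"x":0.039,"y":-0.198,"z":0.115,"ax":0,"ay":0,"az":0},{"x":0.039,"y":-0.198,"z":0.118,"ax":0,"ay":0,"az":0},{"x":0.039,"y":-0.198,"z":0.118,"ax":0,"ay":0,"az":0}]' 0 20
python3 -m jog '[{"x":0,"y":0,"z":0.001,"ax":0,"ay":0,"az":0},{"x":0,"y":0,"z":0.002,"ax":0,"ay":0,"az":0},{"x":0,"y":0,"z":0.003,"ax":0,"ay":0,"az":0},{"x":0,"y":0,"z":0.004,"ax":0,"ay":0,"az":0},{"x":0,"y":0,"z":0.005,"ax":0,"ay":0,"az":0},{"x":0,"y":0,"z":0.0055,"ax":0,"ay":0,"az":0}]'
```

```text
t: 26.95
eef_pos: [0.4316, -0.2477, 0.082]
tool_rot: [0.0, 0.085, 0.996, -0.0]
contact_force: [-0.2, -0.3, 0.5]
gripper_width: -0.001
grasp_force: 0.0
t: 27.55
eef_pos: [0.4312, -0.2473, 0.0761]
tool_rot: [-0.0, 0.085, 0.996, 0.0]
contact_force: [-1.7, 1.4, 8.6]
gripper_width: -0.001
grasp_force: 4.2
```

The -x end is at 76 mm as expected. Now the +x end.

```bash
python3 -m jog '[{"x":0,"y":0,"z":-0.02,"ax":0,"ay":0,"az":0},{"x":0,"y":0,"z":-0.06,"ax":0,"ay":0,"az":0},{"x":-0.03,"y":0,"z":-0.065,"ax":0,"ay":0,"az":0},{"x":-0.065,"y":-0.001,"z":-0.065,"ax":0,"ay":0,"az":0},{"x":-0.081,"y":-0.001,"z":-0.065,"ax":0,"ay":0,"az":0},{"x":-0.081,"y":-0.001,"z":-0.065,"ax":0,"ay":0,"az":0},{"x":-0.081,"y":-0.001,"z":-0.04,"ax":0,"ay":0,"az":0},{"x":-0.081,"y":-0.001,"z":-0.02,"ax":0,"ay":0,"az":0},{"x":-0.081,"y":-0.001,"z":-0.01,"ax":0,"ay":0,"az":0},{"x":-0.081,"y":-0.001,"z":-0.006,"ax":0,"ay":0,"az":0},{"x":-0.081,"y":-0.001,"z":-0.004,"ax":0,"ay":0,"az":0}]'
python3 -m jog '[{"x":0,"y":0,"z":0.001,"ax":0,"ay":0,"az":0},{"x":0,"y":0,"z":0.002,"ax":0,"ay":0,"az":0},{"x":0,"y":0,"z":0.003,"ax":0,"ay":0,"az":0},{"x":0,"y":0,"z":0.0038,"ax":0,"ay":0,"az":0},{"x":0,"y":0,"z":0.0038,"ax":0,"ay":0,"az":0}]'
```

```text
t: 28.65
eef_pos: [0.5105, -0.2622, 0.0801]
tool_rot: [-0.0, 0.085, 0.996, 0.0]
contact_force: [-0.5, -0.7, 0.3]
gripper_width: 0.0
grasp_force: 0.0
t: 29.15
eef_pos: [0.5109, -0.262, 0.0762]
tool_rot: [0.0, 0.085, 0.996, 0.0]
contact_force: [0.2, 0.4, 0.3]
gripper_width: -0.003
grasp_force: 0.0
```

```bash
python3 -m jog '[{"x":0,"y":0,"z":0.0005,"ax":0,"ay":0,"az":0},{"x":0,"y":0,"z":0.001,"ax":0,"ay":0,"az":0},{"x":0,"y":0,"z":0.001,"ax":0,"ay":0,"az":0}]'
python3 -m jog '[{"x":0,"y":0,"z":-0.02,"ax":0,"ay":0,"az":0},{"x":0,"y":0,"z":-0.06,"ax":0,"ay":0,"az":0},{"x":0,"y":0.02,"z":-0.1,"ax":0,"ay":0,"az":0},{"x":0,"y":0.05,"z":-0.12,"ax":0,"ay":0,"az":0},{"x":0,"y":0.08,"z":-0.12,"ax":0,"ay":0,"az":0},{"x":0,"y":0.08,"z":-0.12,"ax":0,"ay":0,"az":0},{"x":0,"y":0.08,"z":-0.12,"ax":0,"ay":0,"az":0}]'
```

```text
t: 29.45
eef_pos: [0.511, -0.2621, 0.0761]
tool_rot: [0.0, 0.085, 0.996, 0.0]
contact_force: [-2.2, 1.1, 9.9]
gripper_width: -0.002
grasp_force: 4.5
t: 30.15
eef_pos: [0.5245, -0.1826, 0.1952]
tool_rot: [-0.0, 0.084, 0.996, 0.0]
contact_force: [0.1, -1.0, 0.2]
gripper_width: -0.005
grasp_force: 0.0
```

Both ends are at 76.1 mm, so the stack is level and fully home.

```bash
python3 -c "
from station import *
print(hand_in())"
```

```text
the job is handed in; nothing more can be done
None
```

The die, spacer and presser are in the pocket in that order, each lowered until it seated and then let go; both ends of the presser probed level at 76.1 mm (76 mm expected), and I handed the job in at about 30 s.

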